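# Switch on and tare the laboratory balance

## Robot

A 6-joint arm with a two-finger parallel gripper is mounted at the origin on the work surface. World frame = base frame: x ahead of the robot, y to its left, z up, the work surface at z = 0. Lengths are in m, angles in rad, forces in N, time in s.
With the tool pointing down it reaches from about 0.325 to 0.775 m from the base axis. Payload 5.5 kg.
Tool frame: the origin (TCP) lies between the finger pads, 19 mm behind the fingertips; this is the grasp point; z points along the fingers, y is the line along which they close (so a half turn about z gives the same grasp; the last joint's range is limited). The gripper opens to 88 mm and grips with 3 to 60 N. Pads are 20 mm wide; open, the fingers measure 115 mm over their backs; the gripper's body (75 mm by 178 mm) begins 61 mm behind the grasp point.
Start: joints at [-1.244, 0.091, 1.231, -0, 1.82, -0.057], TCP at [0.225, -0.556, 0.241] pointing down, gripper open.
Joint ranges: [-2.87, 2.87], [-0.86, 2.18], [0.17, 2.46], [-1.51, 4.65], [0.06, 2.69], [-2.65, 2.65]. Speed limits (rad/s): [2.57, 2.57, 3.01, 3.14, 3.14, 3.14].

## Interface

Orientations are given as a unit quaternion [w, x, y, z].
In Python, from station import bot, viewer, readout gives the robot as it stands (bot), with the cameras (viewer) and the readings (readout).
- The arm moves only by the tool nudge_tcp, called after "Emit:" as name([rows], argument=value, ...), one row to a line, values as JSON. Schema: {"type":"object","properties":{"moves":{"type":"array","items":{"type":"array","items":{"type":"array","items":{"type":"number"},"minItems":4,"maxItems":4},"minItems":1,"maxItems":5},"minItems":1,"maxItems":1},"aperture":{"type":"number"},"squeeze":{"type":"number"},"only":{"type":"string"},"quiet":{"type":"boolean"},"lines":{"type":"string"}},"required":["moves"],"additionalProperties":false}. moves is a list that holds a single list of rows (three levels of brackets), with 1 to 5 rows, each of 4 numbers: dx, dy, dz in m, then a turn about the tool's z in rad; each row is the pose to reach, as a shift and turn from the pose commanded when the call began, along the tool's axes at that moment; what a row does not reach only later rows make up. A row lasts 1/10 s, in which the tool goes at most 0.05 m and 0.15 rad, less where a joint would pass 70% of its speed; a pose out of reach is approached as far as the arm can. aperture is the opening from 0.0 (shut) to 1.0 (fully open), set as the call begins (left out keeps the last). The fingers move at their own pace and stop on an object; squeeze is the grip in N (left out, the last holds). Time passes only in rows, so rows that do not move let the fingers close. The tool returns the time, the measured TCP pose, the force, the opening and the grip force at its end. only (a regular expression) keeps the lines of the reply that match it, lines (a string "A,B") keeps lines A to B, and quiet returns only ok. Input that does not fit is refused with a message, and nothing moves.
- readout.get_state(): the state, without advancing time (a new reading comes with each control period).
- viewer.snapshot(name): name is "scene" or "top" or "wrist"; returns the picture (400x640x3 uint8, red, green, blue); there is no depth.
- viewer.calibration(name): a dict with "vfov" (degrees; the focal length in pixels is half the picture's height over the tangent of half this angle, whatever the lens; pixels are square), "cx", "cy" (the principal point, pixels), "camera_from_world" (4x4, takes a point from world to camera coordinates). Camera axes: x right, y up, looking along -z (the intrinsics and any distortion apply to the point x, -y, -z); pixel columns grow to the right and rows downward; lengths in m; the calibration is good to about 2 mm. A picture is of the moment at which its call begins: read the wrist's pose just before it. calibration takes no time and is no camera call; for the wrist camera it gives the pose at the moment of the call.
- bot.hand_in(): hands the job in; it is judged then, once.
The state is a dict: "clock": time; "joint_positions": joint angles; "qd": joint speeds; "effort": joint torques, N m; "eef_pos": TCP position; "tool_rot": TCP orientation; "contact_force": force on the tool from outside, world axes, zero at the start; "torque": the same for the moment, N m; "gripper_width": opening from 0.0 (shut) to 1.0 (fully open); "finger_force": force on a finger pad.
Only numpy, scipy, OpenCV 4.12 (cv2) and the standard library are available. Lean on these libraries where they do the work, as an engineer would, in place of code of your own. Each camera call takes 0.05 s, during which the arm holds its last target. There are 200 camera calls.

## Task

Get the balance ready for weighing into the beaker on its pan: with the tips of the closed fingers gently press the small square key well down to switch it on and let it spring back up, then do the same with the long bar-shaped key to tare it. Leave the round key alone, do not touch the pan, the beaker or the other things standing about, grasp nothing, and finish with the hand drawn back well clear above the keys.

Things in the scene. Friction and masses are not known exactly. Their poses are not given: they have to be found in the camera images.
- balance: White bench balance, fixed, 300 mm deep (x), 210 wide (y). Origin under its centre, at table height, z up; its -x side is the front, towards the robot. On the low front part (black key field, top 45 mm above the table) three white keys stand in a row along y at x = -105 mm: y = -60, 0, +60 mm; which key is where changes. From x = -40 mm back the housing is 68 mm high, with a flat display.
- pan: Round steel weighing pan, 116 mm across, fixed on the balance 75 mm behind its centre (balance x = +75 mm); top face 78 mm above the table, origin at the middle of its underside, 74 mm above the table. Must not be touched.
- key_square_top (a point): Middle of the top face of the small square key (20 x 20 mm), the on switch. At rest 57 mm above the table, 12 mm proud of the key field. Moves down with the key; axes as the balance's.
- key_square (a joint): How far the square key is pressed down, in m: 0 up, 0.008 at its stop. A spring brings it back: about 1 N starts it, about 3 N holds it at 4 mm, 5 N takes it to the stop. The press counts when it is beyond 4 mm for 0.15 s.
- key_bar_top (a point): Middle of the top face of the long bar-shaped key (46 mm along the balance's y, 18 mm along x), the tare key. Same height at rest as the square key, 57 mm above the table.
- key_bar (a joint): How far the bar key is pressed down, in m: same travel, spring and counting depth as the square key.
- key_round_top (a point): Middle of the top face of the round key (32 mm across), same height as the others; to be left alone.
- key_round (a joint): How far the round key is pressed down, in m: same travel and spring; must stay up.
- beaker: Glass beaker standing loose on the pan, within 12 mm of its middle: 60 mm across at the rim, 75 mm high, open top; origin at the centre of its underside (78 mm above the table). Not to be touched.
- mug: White ceramic mug, loose on the table beside the front half of the balance at its -y side: 80 mm across, 90 mm high; origin under its centre. Bystander.
- bottle: Closed amber reagent bottle, loose on the table beside the middle of the balance at its +y side: 70 mm across, 150 mm high; origin under its centre. Bystander.
- tape: Roll of tape lying flat and loose beside the front half of the balance at its +y side: 90 mm across, 24 mm high, 72 mm hole; origin under its centre. Bystander.

How it is judged:
By the outcome, as a careful person would: the job done as asked, in the order asked, and still so for the second after the job is handed in, with the robot touching nothing.
It also fails if it takes over 38 s, if anything falls off the work surface, if the arm or the gripper's body presses on something with over 40 N, if the wrist force passes 120 N, or if a joint passes its speed limit or range.

## Working session

There is one attempt and no reset: what is moved stays moved. The work goes in short steps, Python scripts to look and compute and a tool call to move; the robot and the scene stay as the last step left them, time stands still between calls to the robot, and variables do not carry over. Pictures are saved under pics/ and viewed, at most 10 in all, crops included, and the job is handed in when it is done.

```bash
ls; mkdir -p pics; python3 - <<'E'
from station import bot, viewer, readout
import cv2
for n in("top","scene"):
    c=viewer.calibration(n);print({k:(v if k!="camera_from_world" else [[round(float(x),3) for x in r] for r in v]) for k,v in c.items()})
    cv2.imwrite(f"pics/{n}0.png",viewer.snapshot(n)[:,:,::-1])
s=readout.get_state();print(s)
E
```

```text
pics
station.py
{'vfov': 48.31401840681834, 'cx': 321.72619882089054, 'cy': 201.83465902220698, 'camera_from_world': [[-0.08, -0.997, -0.0, 0.081], [0.977, -0.078, 0.199, -0.559], [-0.199, 0.015, 0.98, -0.828], [0.0, 0.0, 0.0, 1.0]]}
{'vfov': 42.937634636955934, 'cx': 330.16152851224444, 'cy': 202.02114702375192, 'camera_from_world': [[-0.419, 0.908, -0.003, 0.206], [-0.559, -0.255, 0.789, 0.268], [0.715, 0.332, 0.615, -1.629], [0.0, 0.0, 0.0, 1.0]]}
{'clock': 0.1, 'joint_positions': array([-1.24369742e+00,  9.17904347e-02,  1.23175054e+00,  2.24823014e-06,
        1.81980843e+00, -5.67321041e-02]), 'qd': array([-0.00017955, -0.00175513, -0.00416373,  0.00079461,  0.00179167,
       -0.00168028]), 'effort': array([ 3.16730599e-03, -4.47858667e+01, -4.07568204e+01,  6.99998229e-02,
        2.84687552e-02, -1.27053650e-04]), 'eef_pos': array([ 0.22459153, -0.55612892,  0.24032425]), 'tool_rot': array([-8.70504405e-04,  9.81640242e-01,  1.90739778e-01, -1.17300141e-04]), 'contact_force': array([0.17717056, 1.14987701, 0.26110502]), 'torque': array([0.00479939, 0.02737139, 0.05011458]), 'finger_force': 0.0, 'gripper_width': 1.0018079423282262}
```

View pics/top0.png

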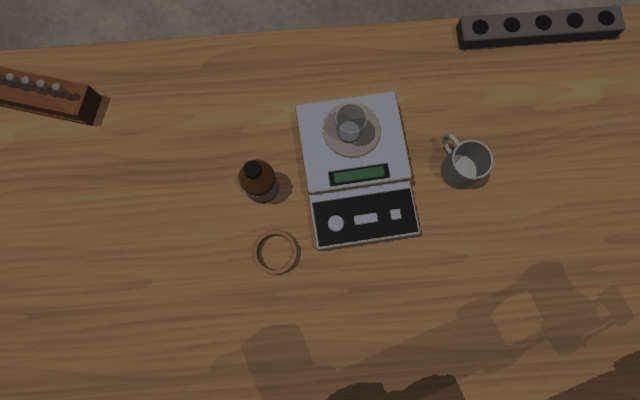

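View pics/scene0.png

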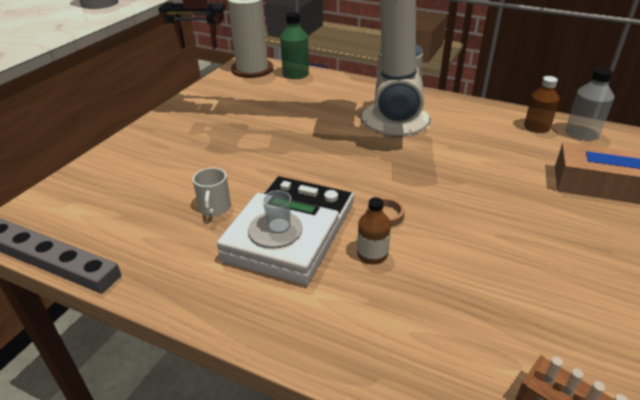

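The top view shows the keys in a row: round at about (336,223), bar at (366,218) and square at (396,214). The mug is to the right at (467,165), the bottle at (260,180), and the tape at (275,252). In the scene view the keys are at about (286,185), (308,190) and (331,196). Next I'll measure them in both views.

```bash
cat > h.py <<'E'
import numpy as np,cv2
from station import bot, viewer, readout
from scipy.spatial.transform import Rotation as R
def ray(c,u,v,z):
    M=np.array(c["camera_from_world"]);f=200/np.tan(np.radians(c["vfov"]/2))
    d=M[:3,:3].T@np.array([(u-c["cx"])/f,-(v-c["cy"])/f,-1]);o=-M[:3,:3].T@M[:3,3]
    return o+d*(z-o[2])/d[2]
def keys(img,box,t):
    x0,y0,x1,y1=box
    g=cv2.resize(cv2.cvtColor(img[y0:y1,x0:x1],cv2.COLOR_RGB2GRAY),None,fx=4,fy=4,interpolation=cv2.INTER_CUBIC)
    n,l,s,c=cv2.connectedComponentsWithStats((g>t).astype(np.uint8))
    return [(s[i,4]/16,(c[i]+.5)/4-.5+[x0,y0]) for i in range(1,n) if 25<s[i,4]/16<450]
def toolshift(target):
    s=readout.get_state();r=R.from_quat(np.roll(s["tool_rot"],-1))
    return r.inv().apply(target-s["eef_pos"]),s
E
python3 - <<'E'
from h import *
for n,box in(("top",(318,198,412,240)),("scene",(272,178,345,208))):
    im=cv2.imread(f"pics/{n}0.png")[:,:,::-1];c=viewer.calibration(n)
    for a,p in keys(im,box,110 if n=="top" else 140): print(n,round(a),p.round(1),ray(c,*p,.057).round(4))
    cv2.imwrite(f"pics/{n}_crop.png",cv2.resize(im[box[1]:box[3],box[0]:box[2],::-1],None,fx=6,fy=6)) 
c=viewer.calibration("top")
for u,v,z in((467,160,.09),(350,115,.15),(253,170,.15)): print(ray(c,u,v,z).round(3))
E
```

```text
top 35 [324.5 198.6] [0.5696 0.0303 0.057 ]
top 78 [395.2 213.6] [ 0.5283 -0.1061  0.057 ]
top 172 [365.3 218.2] [ 0.5239 -0.0464  0.057 ]
top 167 [335.3 222.7] [0.5197 0.0131 0.057 ]
scene 264 [325.4 181.9] [ 0.4789 -0.0184  0.057 ]
scene 43 [285.2 183.8] [ 0.5271 -0.105   0.057 ]
scene 93 [307.7 188.9] [ 0.5229 -0.0452  0.057 ]
scene 88 [330.8 194. ] [0.5185 0.0143 0.057 ]
[ 0.617 -0.251  0.09 ]
[ 0.703 -0.027  0.15 ]
[0.613 0.156 0.15 ]
```

5 rows per call: 0.25 m per call. 3 calls.

```bash
python3 - <<'E'
from h import *
d,s=toolshift(np.array([.5277,-.1055,.14]));print(d.round(4),R.from_quat(np.roll(s["tool_rot"],-1)).as_matrix().round(4))
E
```

```text
[ 0.4498 -0.3042  0.1009] [[ 9.272e-01  3.745e-01 -6.000e-04]
 [ 3.745e-01 -9.272e-01  1.700e-03]
 [ 1.000e-04 -1.800e-03 -1.000e+00]]
```

Emit:
nudge_tcp([
  [[0.04, -0.027, 0, 0], [0.08, -0.054, 0, 0], [0.12, -0.081, 0, 0], [0.16, -0.108, 0, 0], [0.2, -0.135, 0, 0]],
], aperture=0.0, squeeze=10)

```text
clock: 0.6
eef_pos: [0.3602, -0.3545, 0.2409]
tool_rot: [-0.0, 0.982, 0.191, -0.0]
contact_force: [0.4, -0.1, -0.5]
gripper_width: 0.583
finger_force: 0.0
```

Emit:
nudge_tcp([
  [[0.04, -0.027, 0, 0], [0.08, -0.054, 0, 0], [0.12, -0.081, 0, 0], [0.16, -0.108, 0, 0], [0.2, -0.135, 0, 0]],
])

```text
clock: 1.1
eef_pos: [0.4951, -0.1543, 0.241]
tool_rot: [-0.0, 0.982, 0.191, -0.0]
contact_force: [0.6, -0.6, -0.1]
gripper_width: 0.129
finger_force: 0.0
```

Emit:
nudge_tcp([
  [[0.03, -0.02, 0.01, 0.1], [0.05, -0.034, 0.03, 0.2], [0.05, -0.034, 0.05, 0.31], [0.05, -0.034, 0.06, 0.31], [0.05, -0.034, 0.06, 0.31]],
])

```text
clock: 1.6
eef_pos: [0.5271, -0.1059, 0.1792]
tool_rot: [-0.001, 0.999, 0.038, -0.002]
contact_force: [0.2, -0.3, -0.3]
gripper_width: 0.007
finger_force: 0.0
```

```bash
python3 - <<'E'
from h import *
d,s=toolshift(np.array([.5277,-.1055,.1]));print(d.round(4),s["contact_force"],s["gripper_width"],s["clock"],R.from_quat(np.roll(s["tool_rot"],-1)).as_matrix().round(4))
cv2.imwrite("pics/w1.png",viewer.snapshot("wrist")[:,:,::-1])
E
```

```text
[ 0.0009 -0.0003  0.0792] [ 0.19658526 -0.33715519 -0.30941234] 0.007032304094649507 1.6 [[ 9.971e-01  7.650e-02 -3.900e-03]
 [ 7.650e-02 -9.971e-01  9.000e-04]
 [-3.800e-03 -1.200e-03 -1.000e+00]]
```

View pics/w1.png

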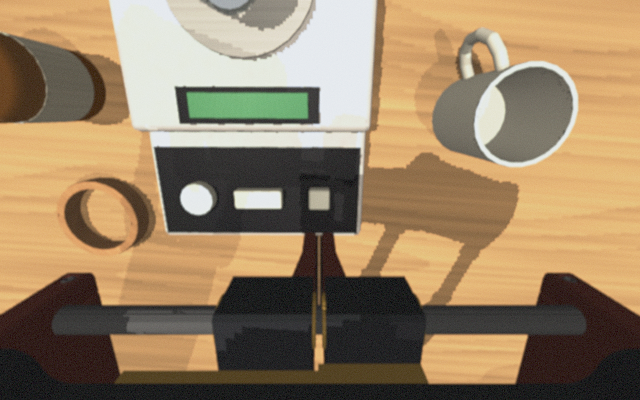

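The wrist view shows round at (198,198), bar at (258,199) and square at (319,198). The fingers are shut, at the bottom centre, and aligned with the square key. I'll cross-check with wrist rays.

```bash
python3 - <<'E'
from h import *
c=viewer.calibration("wrist");im=viewer.snapshot("wrist")
for a,p in keys(im,(172,165,350,228),120)+[(0,np.array((319,198.5)))]: print(round(a),p.round(1),ray(c,*p,.057).round(4))
d,s=toolshift(np.array([.5277,-.1055,.08]));print(d.round(4),s["eef_pos"])
E
```

```text
376 [318.3 199.5] [ 0.528 -0.106  0.057]
0 [319.  198.5] [ 0.5291 -0.1066  0.057 ]
[-0.0003 -0.0011  0.1019] [ 0.52799763 -0.10651547  0.18193028]
```

Emit:
nudge_tcp([
  [[0, 0, 0.03, 0], [0, 0, 0.06, 0], [0, 0, 0.085, 0], [0, 0, 0.095, 0], [0, 0, 0.095, 0]],
])

```text
clock: 2.2
eef_pos: [0.5276, -0.1063, 0.0859]
tool_rot: [-0.0, 0.999, 0.037, -0.001]
contact_force: [-0.0, -0.1, 0.7]
gripper_width: 0.003
finger_force: 0.0
```

Emit:
nudge_tcp([
  [[0, 0, 0, 0], [0, 0, 0, 0]],
])

```text
clock: 2.4
eef_pos: [0.5291, -0.1064, 0.0886]
tool_rot: [0.001, 0.999, 0.037, 0.002]
contact_force: [0.1, 0.1, 0.2]
gripper_width: 0.002
finger_force: 0.0
```

```bash
python3 -c "
from h import *
d,s=toolshift(np.array([.5278,-.1057,.076]));print(d.round(4),s['eef_pos'],s['contact_force'])"
```

```text
[-0.0013 -0.0008  0.0126] [ 0.52914647 -0.10639338  0.08864098] [0.08927543 0.13810842 0.18779522]
```

Emit:
nudge_tcp([
  [[-0.001, 0, 0.004, 0], [-0.001, 0, 0.008, 0], [-0.001, 0, 0.01, 0], [-0.001, 0, 0.012, 0], [-0.001, 0, 0.012, 0]],
])

```text
clock: 2.9
eef_pos: [0.527, -0.106, 0.0742]
tool_rot: [-0.0, 0.999, 0.037, -0.0]
contact_force: [-1.7, -0.4, 1.8]
gripper_width: 0.007
finger_force: 0.9
```

Emit:
nudge_tcp([
  [[0, 0, 0.001, 0], [0, 0, 0.002, 0], [0, 0, 0.002, 0]],
])

```text
clock: 3.2
eef_pos: [0.5271, -0.106, 0.0724]
tool_rot: [-0.0, 0.999, 0.037, -0.0]
contact_force: [-1.7, 0.3, 1.9]
gripper_width: 0.006
finger_force: 1.3
```

Emit:
nudge_tcp([
  [[0, 0, 0.001, 0], [0, 0, 0.002, 0], [0, 0, 0.003, 0], [0, 0, 0.003, 0], [0, 0, 0.003, 0]],
])

```text
clock: 3.7
eef_pos: [0.5271, -0.106, 0.0695]
tool_rot: [-0.0, 0.999, 0.037, 0.0]
contact_force: [-2.7, 0.6, 4.6]
gripper_width: 0.003
finger_force: 2.1
```

```bash
python3 - <<'E'
from h import *
for i in range(3):
    viewer.snapshot("top");s=readout.get_state();print(s["eef_pos"].round(4),s["contact_force"].round(1))
E
```

```text
[ 0.5271 -0.106   0.0694] [-2.   0.9  3.9]
[ 0.5271 -0.106   0.0694] [-1.5  0.2  4.4]
[ 0.5271 -0.106   0.0695] [-2.4  0.8  3.6]
```

Emit:
nudge_tcp([
  [[0, 0, -0.004, 0], [0, 0, -0.01, 0], [0, 0, -0.03, 0], [0, 0, -0.05, 0], [0, 0, -0.05, 0]],
])

```text
clock: 4.35
eef_pos: [0.5287, -0.1065, 0.1226]
tool_rot: [0.001, 0.999, 0.037, 0.003]
contact_force: [0.4, -0.2, -0.5]
gripper_width: 0.006
finger_force: 0.0
```

Emit:
nudge_tcp([
  [[0, 0, 0, 0], [0, 0, 0, 0]],
])

```text
clock: 4.55
eef_pos: [0.5266, -0.1059, 0.1178]
tool_rot: [-0.0, 0.999, 0.037, -0.001]
contact_force: [0.5, -0.3, -0.5]
gripper_width: 0.006
finger_force: 0.0
```

```bash
python3 - <<'E'
from h import *
d,s=toolshift(np.array([.5236,-.0459,.079]));print(d.round(4),s["eef_pos"].round(4),s["contact_force"].round(1))
E
```

```text
[ 0.0015 -0.0601  0.0389] [ 0.5266 -0.1059  0.1178] [ 0.5 -0.3 -0.5]
```

Emit:
nudge_tcp([
  [[0.001, -0.03, 0, 0], [0.001, -0.06, 0, 0], [0.001, -0.06, 0.02, 0], [0.001, -0.06, 0.035, 0], [0.001, -0.06, 0.035, 0]],
])

```text
clock: 5.05
eef_pos: [0.5216, -0.046, 0.0802]
tool_rot: [-0.001, 0.999, 0.037, -0.003]
contact_force: [-0.2, 0.2, 0.3]
gripper_width: 0.01
finger_force: 0.0
```

```bash
python3 - <<'E'
from h import *
for i in range(4):
    viewer.snapshot("top");d,s=toolshift(np.array([.5236,-.0459,.076]));print(d.round(4),s["eef_pos"].round(4),s["contact_force"].round(1))
E
```

```text
[ 0.0013 -0.0003  0.0059] [ 0.5224 -0.0463  0.082 ] [0.4 0.1 0.4]
[ 0.0006 -0.0006  0.0073] [ 0.5231 -0.0465  0.0833] [ 0.4 -0.3 -0.2]
[ 0.     -0.0007  0.0083] [ 0.5237 -0.0466  0.0843] [-0.5 -0.2  0.8]
[-0.0003 -0.0008  0.0088] [ 0.5239 -0.0467  0.0848] [0.3 0.4 0.5]
```

Aligned over the bar key; now the slow press.

Emit:
nudge_tcp([
  [[0, 0, 0.004, 0], [0, 0, 0.008, 0], [0, 0, 0.01, 0], [0, 0, 0.012, 0], [0, 0, 0.013, 0]],
])

```text
clock: 5.75
eef_pos: [0.5239, -0.0463, 0.0716]
tool_rot: [0.0, 0.999, 0.037, 0.0]
contact_force: [-0.2, -0.5, 3.2]
gripper_width: 0.005
finger_force: 1.5
```

Emit:
nudge_tcp([
  [[0, 0, 0.001, 0], [0, 0, 0.002, 0], [0, 0, 0.002, 0], [0, 0, 0.002, 0]],
])

```text
clock: 6.15
eef_pos: [0.5238, -0.0463, 0.0696]
tool_rot: [0.0, 0.999, 0.037, 0.0]
contact_force: [-1.1, -1.3, 4.3]
gripper_width: 0.006
finger_force: 2.0
```

```bash
python3 - <<'E'
from h import *
for i in range(3):
    viewer.snapshot("top");s=readout.get_state();print(s["eef_pos"].round(4),s["contact_force"].round(1))
E
```

```text
[ 0.5238 -0.0463  0.0696] [-0.1 -2.   4.4]
[ 0.5239 -0.0463  0.0696] [-0.3 -2.4  5.1]
[ 0.5238 -0.0463  0.0696] [-0.1 -2.1  3.9]
```

Emit:
nudge_tcp([
  [[0, 0, -0.004, 0], [0, 0, -0.01, 0], [0, 0, -0.04, 0], [0, 0, -0.08, 0], [0, 0, -0.12, 0]],
])

```text
clock: 6.8
eef_pos: [0.5228, -0.0455, 0.1896]
tool_rot: [-0.001, 0.999, 0.037, -0.001]
contact_force: [0.7, -0.2, 1.1]
gripper_width: 0.005
finger_force: 0.0
```

Emit:
nudge_tcp([
  [[-0.03, 0, -0.02, 0], [-0.06, 0, -0.04, 0], [-0.06, 0, -0.04, 0], [-0.06, 0, -0.04, 0], [-0.06, 0, -0.04, 0]],
])

```text
clock: 7.3
eef_pos: [0.4639, -0.0503, 0.2279]
tool_rot: [-0.0, 0.999, 0.037, -0.001]
contact_force: [-0.3, -0.1, -0.0]
gripper_width: 0.007
finger_force: 0.0
```

```bash
python3 - <<'E'
from h import *
s=readout.get_state();print(s["eef_pos"].round(4),s["contact_force"].round(1))
cv2.imwrite("pics/w2.png",viewer.snapshot("wrist")[:,:,::-1])
cv2.imwrite("pics/s2.png",viewer.snapshot("scene")[:,:,::-1])
E
```

```text
[ 0.4639 -0.0503  0.2279] [-0.3 -0.1 -0. ]
```

View pics/w2.png

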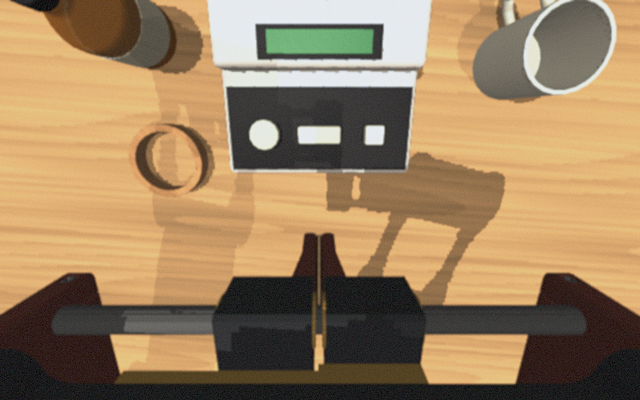

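View pics/s2.png

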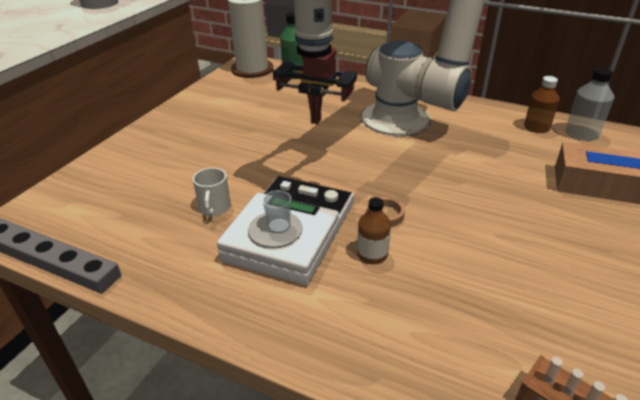

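Wrist view: all three keys are up at (264,135), (319,135) and (375,135). Scene view: the mug, bottle, tape and beaker haven't moved, and the hand is well clear above the keys.

```bash
python3 -c "
from station import bot, viewer, readout
print(bot.hand_in())"
```

```text
the job is handed in; nothing more can be done
None
```

The job is handed in: I pressed the square key and then the bar key about 6 mm down each, at about 4 N. All keys are back up, nothing else appears to have been touched, and the hand is well clear above the keys. The hand-in gave no verdict.

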